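# Shut the leaf of a drill jig and lock it with its hitch pin

### The job

The gear is loaded and the drill jig can be locked for drilling: push the jig's open leaf over past upright so that it drops fully shut over the gear. Then push the hitch pin from the bench through the cross hole above the leaf's tongue until its head stops against the clevis, and swing the pin's wire loop over the top of the clevis so that it lies down over the pin's tip. Leave the gear in its nest and the other things on the bench where they are.

Things in the scene. Friction and masses are not known exactly. Their poses are not given: they have to be found in the camera images.
- drill_jig: Leaf drill jig, fixed on the bench: dark steel base plate 114 x 188 x 16 mm (x, y, z); origin on the bench surface under the centre of the gear nest, z up. Hinge of the leaf on its -y side, clevis (two upright steel cheeks with a cross hole) on its +y side. Overhead, keep arm and wrist clear of a wall shelf (0.48 m up, over the back of the bench) and a machine hood (0.4 m up, beyond the clevis).
- leaf_hinge (a point): Middle of the leaf's hinge line, at y = -55 mm from the jig's origin, 64 mm above the bench; x along the hinge line, y towards the clevis, z up. A stop with a rubber buffer, 91 mm high, stands 11 to 24 mm behind it (-y); the open leaf leans on it.
- leaf (a joint): Angle of the leaf on its hinge, rad: 0 = fully shut (level, over the gear), 1.57 = upright, 1.8 = open, leaning back to the jig's -y on the stop (where it starts). The hinge turns freely: short of upright the leaf falls back open, past upright its own weight (about 300 g) swings it shut in under a second; there is no catch.
- leaf_tab (a point): Middle of the rounded thumb tab at the leaf's free end, 152 mm from the hinge line. The leaf is an aluminium plate 12 mm thick, 56 mm wide over the first 98 mm from the hinge, then a tongue 21 mm wide to 163 mm. Open, the tab is about 0.21 m above the bench, leaning to the jig's -y. Shut, the leaf's top is 70 mm above the bench (76 mm at the wear pad in the clevis).
- cross_hole (a point): Centre of the mouth of the cross hole, on the clevis face that looks to the jig's -x, 85.5 mm above the bench; x points into the hole (the jig's +x, the way the pin goes in), z up. The hole is 18 mm square, level, bevelled 2 mm at the mouth, and runs through both cheeks (each 12 mm thick, 24 mm apart): 48 mm to the far face. The cheeks are 30 mm wide along y and end 18 mm above the hole's centre.
- pin_head (a point): Hitch pin, loose, about 180 g, lying level: centre of its dark steel head, 12 mm above the bench; x along the pin to its tip, z up. The head is 24 mm wide (y) and high, from x = -24 to +14 mm; its front face is the shoulder. From there a square 14 x 14 mm shank runs on (4 mm play in the hole), tapered over the last 12 mm to an 8 mm tip at x = +80 mm. Grip the head across y here.
- pin_shoulder (a point): Centre of the pin's shoulder, the front face of the head that stops against the clevis: 14 mm ahead of pin_head along x, same axes.
- loop (a joint): Angle of the wire loop on the pin's head, rad. It pivots across the head at x = -18 mm from pin_head, is 92 mm long, 47 mm wide, of 5 mm wire, 22 g. 1.9 = leaning 24 degrees back behind upright, away from the tip (where it starts); 1.5 = upright; 0 = lying forward along the pin, its end across the tip. It turns freely and falls to either side of upright; with the pin home it clears the cheeks.
- loop_end (a point): Middle of the far end of the wire loop, 92 mm from its pivot.
- gear_centre (a point): Steel gear, 56 mm across and 28 mm high with its hub up, loose in the nest of the jig between four dowels: its centre, half-way up, 38 mm above the bench.
- spanner: Combination spanner lying flat, 177 x 39 x 8 mm; origin under its middle, y along it. Not part of the job.
- tape: Black roll of tape lying flat, 66 mm across, 19 mm high; origin under its centre. Not part of the job.
- carton: Small brown carton, 61 x 75 x 45 mm; origin under its centre. Not part of the job.
- pliers: Pliers with red handles lying flat, 179 x 58 x 14 mm; origin under the middle, y along them. Not part of the job.
- u_joint: Grey universal joint lying on the bench, 165 x 70 x 52 mm; origin under its middle, y along it. Not part of the job.
Things that resemble listed ones, but are neither listed nor needed, are in the scene too. What is shaped like the part that bears gear_centre but brown or orange is not meant.

How it is judged:
By the outcome, as a careful person would: the job done as asked, in the order asked, and still so for the second after the job is handed in, with the robot touching nothing.
It also fails if it takes over 64 s, if anything falls off the work surface, if the arm or the gripper's body presses on something with over 40 N, if the wrist force passes 120 N, or if a joint passes its speed limit or range.

### The arm

A 6-joint arm with a two-finger parallel gripper is mounted at the origin on a cart in front of the work surface, level with it; the furniture and walls round the work are solid. World frame = base frame: x ahead of the robot, y to its left, z up, the work surface at z = 0. Lengths are in m, angles in rad, forces in N, time in s.
With the tool pointing down it reaches from about 0.275 to 0.725 m from the base axis. Payload 15.9 kg.
Tool frame: the origin (TCP) lies at the very end of the fingers, on their centre line; the grasp point (between the pads) lies 19 mm behind it; z points along the fingers, y is the line along which they close (so a half turn about z gives the same grasp; the last joint's range is limited). The gripper opens to 85 mm and grips with 20 to 120 N. Pads are 22 mm wide; open, the fingers measure 114 mm over their backs; the gripper's body (76 mm by 85 mm) begins 54 mm behind the grasp point. The pads swing forward as they close: fully open they stand 13 mm farther back than shut.
Start: joints at [-1.299, 0.213, -0.034, 1.323, 0, 1.571], TCP at [0.134, -0.482, 0.231] pointing down, gripper open.
Joint ranges: [-2.98, 2.98], [-0.74, 1.72], [-1.14, 1.35], [-2.1, 2.04], [-1.57, 1.44], [-3.14, 3.14]. Speed limits (rad/s): [1.89, 1.89, 2.39, 2.57, 3.14, 3.14].

### API

Orientations are given as a unit quaternion [x, y, z, w].
In Python, from rig import readout, optics, job gives the robot as it stands. The module is installed in compiled form; this text tells all that it offers.
- The arm moves only by the shell command python3 -m pendant 'ROWS' [FORCE]. ROWS is JSON, a list of rows, each an object with "gripper": the closure, from -1 (fully open) to 1 (shut), so that 0 is half open; "translation": the shift along the world's x, y, z in m, a list of three; "roll": the turn about the world's z in rad. In form: [{"gripper": gripper, "translation": [tx, ty, tz], "roll": roll}, ...]. A call has 1 to 20 rows; each row shifts and turns the commanded pose from where the row before left it; what a row does not reach is not made up. A row lasts 1/10 s, in which the tool goes at most 50 mm and 8.59 degrees, less where a joint would pass 70% of its speed; a pose out of reach is approached as far as the arm can. A call with a gripper value outside its range is refused whole. The fingers move at their own pace and stop on an object; FORCE is the grip in N (left out, the last holds). Time passes only in rows, so rows that do not move let the fingers close. It gives the time, the measured TCP pose, the force, the opening and the grip force at its end, in the units of the state.
- readout.get_obs(): the state, without advancing time (a new reading comes with each control period).
- optics.grab_frame(name): name is "scene" or "side" or "wrist"; returns the picture (384x512x3 uint8, blue, green, red); there is no depth.
- optics.calibration(name): a dict with "fx", "fy", "cx", "cy" (pixels), "rvec" (rotation vector, rad) and "tvec" (3), from world to camera coordinates, as OpenCV has them; the wrist camera has in their place "tool_from_camera" (4x4, takes a point from camera to tool coordinates, whose origin is the TCP and whose axes are the flange's). Camera axes: x right, y down, z forward; pixel columns grow to the right and rows downward; lengths in m; the calibration is good to about 2 mm. The wrist camera is an equidistant fisheye: a pixel r from the principal point sees the ray r / f radians off the axis. A picture is of the moment at which its call begins: read the wrist's pose just before it. calibration takes no time and is no camera call.
- job.hand_in(): hands the job in; it is judged then, once.
The state is a dict: "t": time; "joints": joint angles; "qvel": joint speeds; "joint_torque": joint torques, N m; "tcp_pos": TCP position; "eef_rot": TCP orientation; "wrist_force": force on the tool from outside, world axes, zero at the start; "wrist_torque": the same for the moment, N m; "width": opening from 0.0 (shut) to 1.0 (fully open); "grip_force": force on a finger pad.
Only numpy, scipy, OpenCV 4.12 (cv2) and the standard library are available. Lean on these libraries where they do the work, as an engineer would, in place of code of your own. Each camera call takes 0.05 s, during which the arm holds its last target. There are 200 camera calls.

## Working session

There is one attempt and no reset: what is moved stays moved. The work goes in short steps, Python scripts to look and compute and a shell command to move; the robot and the scene stay as the last step left them, time stands still between calls to the robot, and variables do not carry over. Pictures are saved under pics/ and viewed, at most 10 in all, crops included, and the job is handed in when it is done.

```bash
mkdir -p pics; cat > h.py <<'E'
import numpy as np, cv2
from rig import readout, optics, job
from scipy.spatial.transform import Rotation as R
E
python3 - <<'E'
from h import *
o=readout.get_obs()
for k,v in o.items(): print(k,np.round(v,3))
for n in ("scene","side","wrist"):
    cv2.imwrite(f"pics/{n}0.png",optics.grab_frame(n)); print(n,optics.calibration(n))
a=cv2.imread("pics/scene0.png");b=cv2.imread("pics/side0.png")
cv2.imwrite("pics/s0.png",cv2.resize(a,(800,600),interpolation=cv2.INTER_CUBIC))
cv2.imwrite("pics/d0.png",cv2.resize(b,(800,600),interpolation=cv2.INTER_CUBIC))
E
```

```text
t 0.0
joints [-1.299  0.213 -0.035  1.324  0.     1.571]
qvel [-0.    -0.    -0.001 -0.001  0.001 -0.001]
joint_torque [ 4.0000e-03 -6.8616e+01  4.8712e+01  1.7000e-02  0.0000e+00 -0.0000e+00]
tcp_pos [ 0.134 -0.481  0.231]
eef_rot [ 0.991  0.135 -0.    -0.001]
wrist_force [-0.373  0.575  0.216]
wrist_torque [ 0.062 -0.003  0.051]
grip_force 0.0
width 0.998
scene {'fx': 354.1205602430339, 'fy': 354.1205602430339, 'cx': 252.82571128128293, 'cy': 193.62714183119738, 'rvec': array([ 2.13111601, -0.69738994,  0.35752223]), 'tvec': array([-0.49234198,  0.09008603,  0.97779684])}
side {'fx': 381.41253718175636, 'fy': 381.41253718175636, 'cx': 253.12702374652224, 'cy': 193.62374142265878, 'rvec': array([ 0.28396687, -2.49311648,  1.71990237]), 'tvec': array([0.33199833, 0.21510037, 0.61557963])}
wrist {'fx': 297.3186396354542, 'fy': 297.3186396354542, 'cx': 257.38911491448357, 'cy': 194.592834775733, 'tool_from_camera': array([[ 1.18985688e-03, -9.57690782e-01, -2.87796716e-01,
         7.45508981e-02],
       [ 9.99999292e-01,  1.13895694e-03,  3.44296762e-04,
         6.78051508e-04],
       [-1.94176753e-06, -2.87796922e-01,  9.57691459e-01,
        -1.41655699e-01],
       [ 0.00000000e+00,  0.00000000e+00,  0.00000000e+00,
         1.00000000e+00]])}
```

View pics/s0.png

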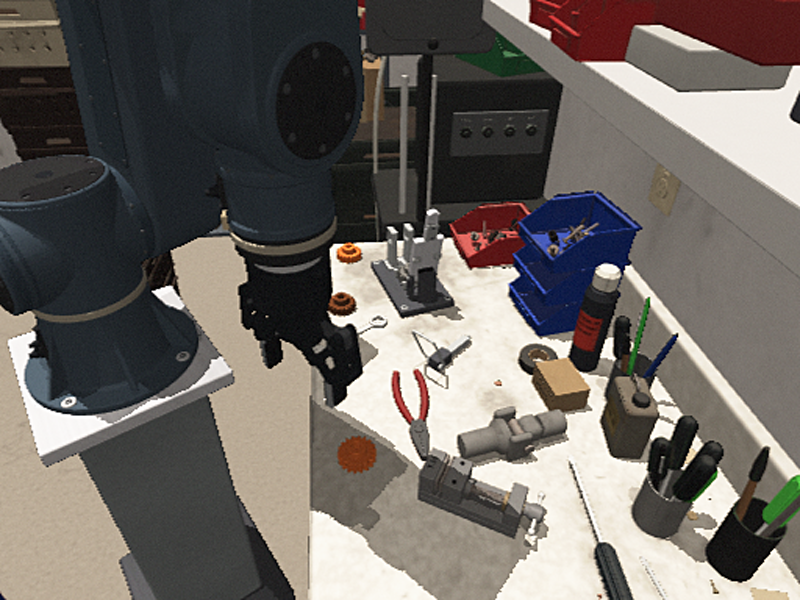

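View pics/d0.png

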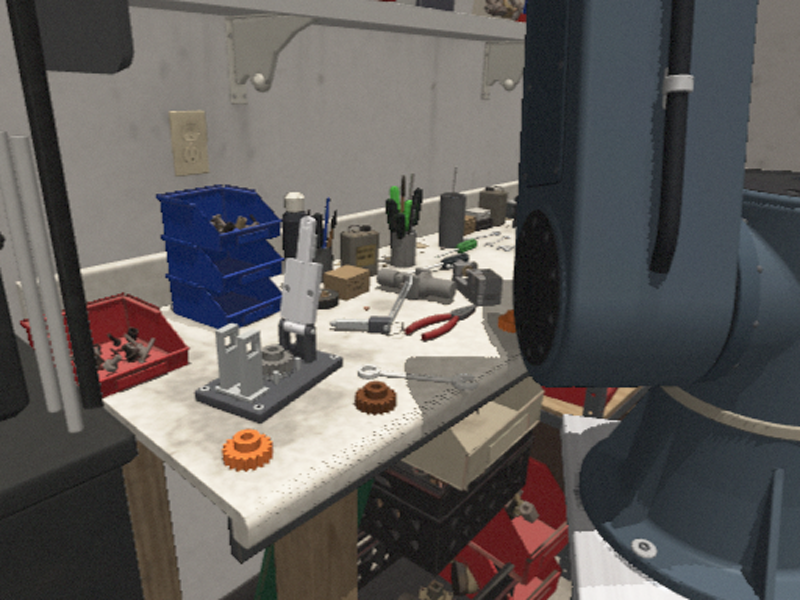

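The scene shows the jig at (410,275) and the pin at (440,355) with its loop standing. The side view shows the jig at (270,360) with the leaf leaning away and the pin at (375,322). I'll crop both for detail.

```bash
python3 - <<'E'
from h import *
a=cv2.imread("pics/scene0.png");b=cv2.imread("pics/side0.png")
# scene crop x 230-310,y 130-255 ; side crop x120-280,y130-270
c1=cv2.resize(a[130:250,230:310],None,fx=5,fy=5,interpolation=cv2.INTER_CUBIC)
c2=cv2.resize(b[135:270,120:220],None,fx=4,fy=4,interpolation=cv2.INTER_CUBIC)
im=np.zeros((600,800,3),np.uint8); im[:600,:400]=c1; im[:540,400:800]=c2
cv2.imwrite("pics/c1.png",im)
for n in("scene","side"):
    c=optics.calibration(n); r=R.from_rotvec(c["rvec"]).as_matrix(); print(n,-r.T@c["tvec"], r[2])
E
```

```text
scene [-0.03952904 -0.87283254  0.66573536] [ 0.47790119  0.63842687 -0.60334201]
side [0.2304065  0.55845324 0.41288276] [ 0.18669781 -0.91511905 -0.35735284]
```

View pics/c1.png

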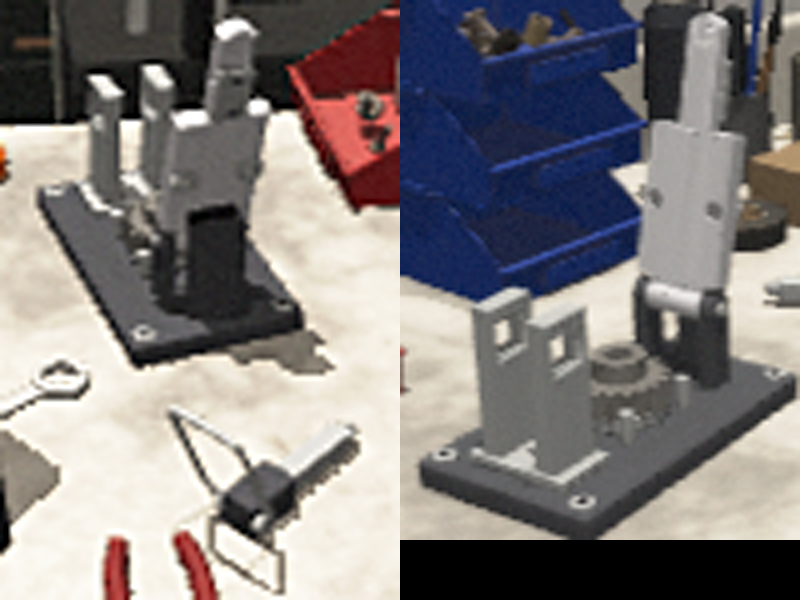

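```bash
cat >> h.py <<'E'
def proj(n,P):
    c=optics.calibration(n)
    K=np.array([[c["fx"],0,c["cx"]],[0,c["fy"],c["cy"]],[0,0,1.]])
    return cv2.projectPoints(np.atleast_2d(P).astype(float),c["rvec"],c["tvec"],K,None)[0].reshape(-1,2)
def onplane(n,uv,z):
    c=optics.calibration(n); r=R.from_rotvec(c["rvec"]).as_matrix(); o=-r.T@c["tvec"]
    d=r.T@np.array([(uv[0]-c["cx"])/c["fx"],(uv[1]-c["cy"])/c["fy"],1]); return o+d*(z-o[2])/d[2]
def wproj(P,pos,q):
    c=optics.calibration("wrist"); T=np.eye(4); T[:3,:3]=R.from_quat(q).as_matrix(); T[:3,3]=pos
    M=np.linalg.inv(T@c["tool_from_camera"]); p=np.atleast_2d(P)@M[:3,:3].T+M[:3,3]
    rho=np.hypot(p[:,0],p[:,1]); th=np.arctan2(rho,p[:,2]); s=c["fx"]*th/np.maximum(rho,1e-9)
    return np.c_[p[:,0]*s+c["cx"],p[:,1]*s+c["cy"]]
def wplane(uv,z,pos,q):
    c=optics.calibration("wrist"); T=np.eye(4); T[:3,:3]=R.from_quat(q).as_matrix(); T[:3,3]=pos; T=T@c["tool_from_camera"]
    d=np.array([uv[0]-c["cx"],uv[1]-c["cy"]]); r=np.hypot(*d); th=r/c["fx"]
    v=T[:3,:3]@np.array([*(d/r*np.sin(th)),np.cos(th)]); return T[:3,3]+v*(z-T[2,3])/v[2]
E
python3 - <<'E'
from h import *
from scipy.optimize import least_squares
S=lambda p:((p[0]+.5)/5-.5+230,(p[1]+.5)/5-.5+130)
D=lambda p:((p[0]-400+.5)/4-.5+120,(p[1]+.5)/4-.5+135)
def leaf(x,r,n,t=1.8): return [x,-.055+r*np.cos(t)-n*np.sin(t),.064+r*np.sin(t)+n*np.cos(t)]
def model(p):
    po,hy=p[3:5]
    sc=[([-.057,po-.094,.016],(133,347)),([.057,po-.094,.016],(301,308)),([-.057,po+.094,.016],(38,186)),
        (leaf(-.028,.098,.006),(176,113)),(leaf(.028,.098,.006),(267,100))]
    sd=[([-.057,po+.094,.016],(582,520)),([.057,po+.094,.016],(421,463)),([-.057,po-.094,.016],(795,382)),
        (leaf(-.028,.098,-.006),(745,132)),(leaf(.028,.098,-.006),(652,123)),([-.024,hy,.0855],(561,345))]
    return sc,sd
def res(p):
    c,s=np.cos(p[2]),np.sin(p[2]); M=np.array([[c,-s,0],[s,c,0],[0,0,1]]); out=[]
    for n,l,f in zip(("scene","side"),model(p),(S,D)):
        P=np.array([q[0] for q in l])@M.T+[p[0],p[1],0]
        out.append(proj(n,P)-np.array([f(q[1]) for q in l]))
    return np.vstack(out).ravel()
r=least_squares(res,[.45,.15,.3,0,.07],loss="soft_l1"); print(r.x.round(4)); print(res(r.x).reshape(-1,2).round(1).tolist())
h=onplane("scene",S((262,492)),.012);t=onplane("scene",S((350,437)),.012);print(h,t,np.linalg.norm(t-h),np.arctan2(*(t-h)[1::-1]))
print("side head",proj("side",h)*800/512, "tip",proj("side",t)*800/512)
E
```

```text
[ 0.547  -0.1409 -0.3009  0.0017  0.0658]
[[-0.7, 0.2], [0.7, 0.7], [-0.3, -0.1], [0.1, 2.7], [0.4, 2.1], [-0.1, 0.8], [-2.2, -0.4], [1.3, -1.3], [-3.1, 2.0], [-0.0, 0.2], [0.6, 2.4]]
[ 0.4505575  -0.35183859  0.012     ] [ 0.52024775 -0.34614037  0.012     ] 0.06992282293150237 0.08158344019346903
side head [[375.15327468 325.42934994]] tip [[335.00883724 322.48988663]]
```

```bash
python3 -m pendant '[{"gripper":-1,"translation":[0.03,0.013,0.002],"roll":-0.019},{"gripper":-1,"translation":[0.03,0.013,0.002],"roll":-0.019},{"gripper":-1,"translation":[0.03,0.013,0.002],"roll":-0.019},{"gripper":-1,"translation":[0.03,0.013,0.002],"roll":-0.019},{"gripper":-1,"translation":[0.03,0.013,0.002],"roll":-0.019},{"gripper":-1,"translation":[0.03,0.013,0.002],"roll":-0.019},{"gripper":-1,"translation":[0.03,0.013,0.002],"roll":-0.019},{"gripper":-1,"translation":[0.03,0.013,0.002],"roll":-0.019},{"gripper":-1,"translation":[0.03,0.013,0.002],"roll":-0.019},{"gripper":-1,"translation":[0.03,0.013,0.002],"roll":-0.019},{"gripper":-1,"translation":[0,0,0],"roll":0},{"gripper":-1,"translation":[0,0,0],"roll":0}]'
python3 - <<'E'
from h import *
o=readout.get_obs(); print(o["tcp_pos"],o["eef_rot"],o["joints"])
im=optics.grab_frame("wrist"); cv2.imwrite("pics/w1.png",im)
np.savez("w1.npz",pos=o["tcp_pos"],q=o["eef_rot"])
cv2.imwrite("pics/w1b.png",cv2.resize(im,(800,600),interpolation=cv2.INTER_CUBIC))
E
```

```text
t: 1.35
tcp_pos: [0.4344, -0.3513, 0.2509]
eef_rot: [0.999, 0.042, -0.0, -0.0]
wrist_force: [-0.4, 0.5, -1.1]
width: 0.998
grip_force: 0.0
[ 0.4344302  -0.35128652  0.25088085] [ 9.99133466e-01  4.16190893e-02 -3.60233491e-04 -1.99041620e-04] [-6.79871619e-01  3.36574631e-01  1.79358728e-01  1.41438430e+00
 -1.76991823e-04  2.37845887e+00]
```

View pics/w1b.png

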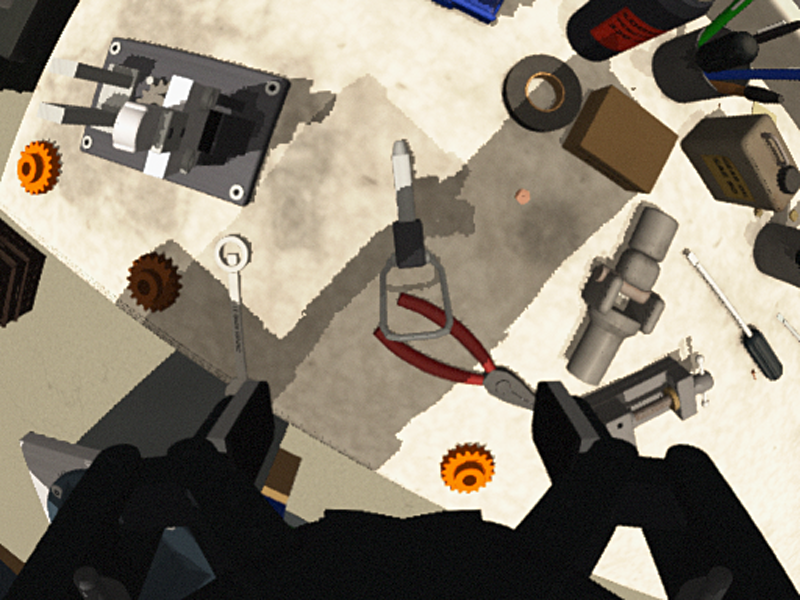

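The wrist view shows the pin with its tip at (401,143) and head at (403–410, 222–265). The loop end is at (415,337), standing up towards the camera. The jig plate corners are at (245,203), (288,78), (113,38) and (80,150).

```bash
python3 - <<'E'
from h import *
w=np.load("w1.npz"); pos,q=w["pos"],w["q"]; f=512/800
W=lambda p:((p[0]+.5)*f-.5,(p[1]+.5)*f-.5)
for nm,p,z in [("tip",(401,143),.014),("headfront",(408,221),.024),("headrear",(410,266),.024),("loopend",(416,338),.097),
  ("c-x-y",(245,203),.016),("c+x-y",(288,78),.016),("c+x+y",(115,38),.016),("c-x+y",(80,150),.016)]:
    print(nm,wplane(W(p),z,pos,q).round(4))
C=np.array([wplane(W(p),.016,pos,q)[:2] for p in [(245,203),(288,78),(115,38),(80,150)]])
m=C.mean(0); print("plate centre",m, "edges",[np.linalg.norm(C[i]-C[i-1]).round(4) for i in range(4)], "yaw",np.arctan2(*(C[1]-C[0])[::-1]),np.arctan2(*(C[2]-C[3])[::-1]),np.arctan2(*(C[3]-C[0])[::-1])-np.pi/2,np.arctan2(*(C[2]-C[1])[::-1])-np.pi/2)
def J(x,y,z,p=(.547,-.1409,-.3009)): c,s=np.cos(p[2]),np.sin(p[2]); return [p[0]+c*x-s*y,p[1]+s*x+c*y,z]
for pt in [J(-.057,-.0923,.016),J(.057,-.0923,.016),J(.057,.0957,.016),J(-.057,.0957,.016),J(0,-.055+.152*np.cos(1.8),.212),J(-.024,.0658+.015,.1035),J(-.024,.0658-.015,.1035)]:
    print(np.round(pt,3),(wproj(pt,pos,q)/f).round(0))
E
```

```text
tip [ 0.5295 -0.3425  0.014 ]
headfront [ 0.4676 -0.3533  0.024 ]
headrear [ 0.4312 -0.3581  0.024 ]
loopend [ 0.3972 -0.3641  0.097 ]
c-x-y [ 0.4731 -0.2161  0.016 ]
c+x-y [ 0.5788 -0.2465  0.016 ]
c+x+y [ 0.6278 -0.0708  0.016 ]
c-x+y [ 0.5222 -0.0379  0.016 ]
plate centre [ 0.55046957 -0.14283363] edges [np.float64(0.1848), np.float64(0.11), np.float64(0.1823), np.float64(0.1106)] yaw -0.27959336361425974 -0.3021042676479373 -0.2688151568251844 -0.27184900294938585
[ 0.465 -0.212  0.016] [[240. 212.]]
[ 0.574 -0.246  0.016] [[287.  83.]]
[ 0.63  -0.066  0.016] [[111.  36.]]
[ 0.521 -0.033  0.016] [[ 76. 151.]]
[ 0.52  -0.226  0.212] [[128. 135.]]
[ 0.548 -0.057  0.104] [[ 34. 117.]]
[ 0.539 -0.085  0.104] [[ 58. 125.]]
```

The jig comes out at (0.5485,-0.1427) with yaw -0.288, and the two measurements agree to about 4 mm. The pin head is at (0.4535,-0.355) with yaw of about 0.15. Next I push the leaf.

```bash
python3 -m pendant '[{"gripper":1,"translation":[0.0152,0.0158,0],"roll":-0.074},{"gripper":1,"translation":[0.0152,0.0158,-0.010],"roll":-0.074},{"gripper":1,"translation":[0.0152,0.0158,-0.016],"roll":-0.074},{"gripper":1,"translation":[0.0152,0.0158,-0.02],"roll":-0.074},{"gripper":1,"translation":[0.0152,0.0158,-0.02],"roll":-0.074},{"gripper":1,"translation":[0,0,0],"roll":0},{"gripper":1,"translation":[0,0,0],"roll":0},{"gripper":1,"translation":[0,0,0],"roll":0}]' && python3 - <<'E'
from h import *
a=optics.grab_frame("side");b=optics.grab_frame("wrist"); o=readout.get_obs(); print(o["joints"].round(2) if hasattr(o["joints"],"round") else o["joints"])
im=np.zeros((600,800,3),np.uint8)
im[:,:400]=cv2.resize(a[110:260,120:220],(400,600),interpolation=cv2.INTER_CUBIC)
im[:300,400:]=cv2.resize(b,(400,300),interpolation=cv2.INTER_AREA); cv2.imwrite("pics/p2.png",im)
E
```

```text
t: 2.2
tcp_pos: [0.5097, -0.2737, 0.1862]
eef_rot: [0.99, -0.144, 0.0, 0.0]
wrist_force: [0.5, -0.4, -0.3]
width: -0.001
grip_force: 0.0
[-0.49  0.39  0.09  1.27 -0.    2.94]
```

View pics/p2.png

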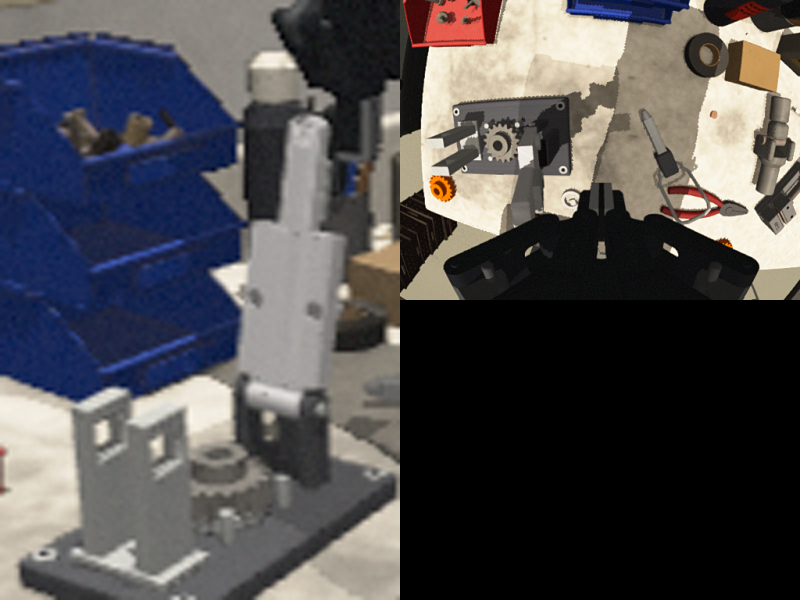

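The fingers stand right behind the tongue, with the tool at about (305,100) in the side crop. I push now with a slight turn back, because joint 6 is near its range limit.

```bash
python3 -m pendant '[{"gripper":1,"translation":[0.0037,0.0125,0],"roll":0.02},{"gripper":1,"translation":[0.0037,0.0125,0],"roll":0.02},{"gripper":1,"translation":[0.0037,0.0125,0],"roll":0.02},{"gripper":1,"translation":[0.0037,0.0125,0],"roll":0.02},{"gripper":1,"translation":[0.0037,0.0125,0],"roll":0.02},{"gripper":1,"translation":[0.0037,0.0125,0],"roll":0.02},{"gripper":1,"translation":[0.0037,0.0125,0],"roll":0.02},{"gripper":1,"translation":[0.0037,0.0125,0],"roll":0.02},{"gripper":1,"translation":[0,0,0],"roll":0},{"gripper":1,"translation":[0,0,0.01],"roll":0.05},{"gripper":1,"translation":[0,0,0.01],"roll":0.05},{"gripper":1,"translation":[0,0,0.01],"roll":0.05},{"gripper":1,"translation":[0,0,0.01],"roll":0.05},{"gripper":-1,"translation":[0,0,0.01],"roll":0.05},{"gripper":-1,"translation":[0,0,0],"roll":0},{"gripper":-1,"translation":[0,0,0],"roll":0}]' && python3 - <<'E'
from h import *
o=readout.get_obs(); np.savez("w3.npz",pos=o["tcp_pos"],q=o["eef_rot"])
b=optics.grab_frame("wrist");a=optics.grab_frame("side")
cv2.imwrite("pics/w3.png",b);cv2.imwrite("pics/side3.png",a)
im=np.zeros((600,800,3),np.uint8)
im[:,:400]=cv2.resize(a[110:260,120:220],(400,600),interpolation=cv2.INTER_CUBIC)
im[:600,400:]=cv2.resize(b[0:300,60:260],(400,600),interpolation=cv2.INTER_CUBIC); cv2.imwrite("pics/p3.png",im)
E
```

```text
t: 3.9
tcp_pos: [0.5398, -0.1727, 0.235]
eef_rot: [0.998, 0.06, -0.0, 0.0]
wrist_force: [0.6, -0.0, -0.1]
width: 0.508
grip_force: 0.0
```

View pics/p3.png

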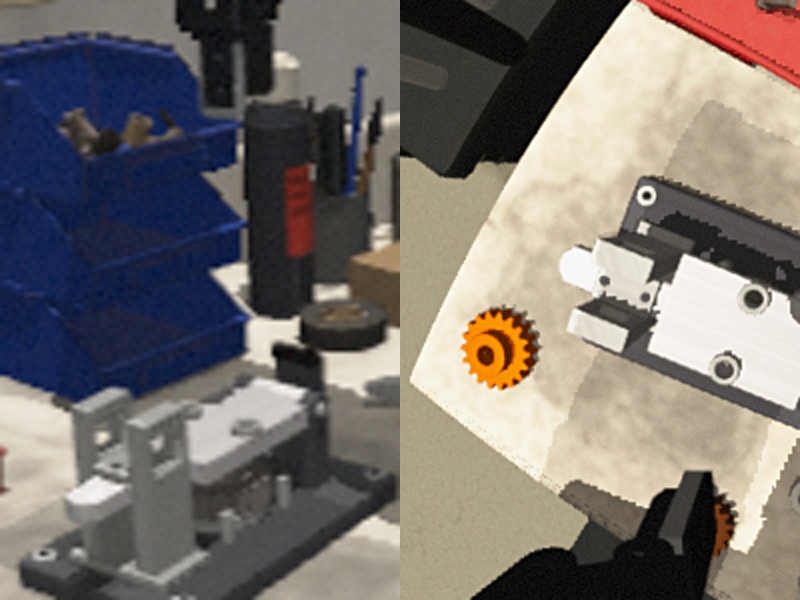

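The leaf is shut over the gear, with its tongue between the cheeks. I'll refine the jig pose from leaf points in the wrist crop: shoulder corners (650,343) and (677,256), tab end (560,266).

```bash
python3 - <<'E'
from h import *
w=np.load("w3.npz"); pos,q=w["pos"],w["q"]; print(q)
W=lambda p:(60+(p[0]-400)/2,p[1]/2)
A=wplane(W((650,345)),.07,pos,q);B=wplane(W((677,256)),.07,pos,q);T=wplane(W((560,266)),.067,pos,q)
print(A,B,T,np.linalg.norm(A-B)); M=(A+B)/2
d=B-A; print("yaw", np.arctan2(d[1],d[0]), "axis yaw",np.arctan2(T[1]-M[1],T[0]-M[0])-np.pi/2, np.linalg.norm(T-M),"exp .065")
for p in ((.5485,-.1427,-.288),(.547,-.1409,-.3009)):
    def J(x,y,z): c,s=np.cos(p[2]),np.sin(p[2]); return np.array([p[0]+c*x-s*y,p[1]+s*x+c*y,z])
    pts=[J(-.028,.043,.07),J(.028,.043,.07),J(0,.108,.066),J(-.057,.0957,.016),J(.057,.0957,.016)]
    print([(((wproj(x,pos,q)[0]-[60,0])*2)+[400,0]).round(0).tolist() for x in pts])
    print("side hole",[((proj("side",J(-.024,h,.0855))[0]-[120,110])*4).round(0).tolist() for h in (.06,.0658,.07)])
    print("hole",J(-.024,.0658,.0855))
E
```

```text
[ 9.98196479e-01  6.00315692e-02 -1.56266661e-05  2.39919617e-05]
[ 0.53772716 -0.09508145  0.07      ] [ 0.58677394 -0.10599853  0.07      ] [ 0.57586009 -0.03967795  0.067     ] 0.05024708141579562
yaw -0.21901478079255454 axis yaw -0.21999372876604495 0.06243722502598493 exp .065
[[647.0, 352.0], [684.0, 255.0], [560.0, 260.0], [579.0, 342.0], [639.0, 174.0]]
side hole [[170.0, 447.0], [162.0, 451.0], [156.0, 454.0]]
hole [ 0.54417798 -0.0727932   0.0855    ]
[[643.0, 353.0], [681.0, 257.0], [558.0, 260.0], [576.0, 342.0], [638.0, 175.0]]
side hole [[170.0, 449.0], [162.0, 453.0], [156.0, 456.0]]
hole [ 0.54358011 -0.07094327  0.0855    ]
```

```bash
python3 -m pendant '[{"gripper":0,"translation":[-0.0043,-0.0091,0],"roll":0.144},{"gripper":0,"translation":[-0.0043,-0.0091,0],"roll":0.144},{"gripper":0,"translation":[-0.0043,-0.0091,0],"roll":0.144},{"gripper":0,"translation":[-0.0043,-0.0091,0],"roll":0.144},{"gripper":0,"translation":[-0.0043,-0.0091,0],"roll":0.144},{"gripper":0,"translation":[-0.0043,-0.0091,0],"roll":0.144},{"gripper":0,"translation":[-0.0043,-0.0091,0],"roll":0.144},{"gripper":0,"translation":[-0.0043,-0.0091,0],"roll":0.144},{"gripper":0,"translation":[-0.0043,-0.0091,0],"roll":0.144},{"gripper":0,"translation":[-0.0043,-0.0091,0],"roll":0.144},{"gripper":0,"translation":[-0.0043,-0.0091,0],"roll":0.144},{"gripper":0,"translation":[-0.0043,-0.0091,0],"roll":0.144},{"gripper":0,"translation":[-0.0043,-0.0091,0],"roll":0.144},{"gripper":0,"translation":[-0.0043,-0.0091,0],"roll":0.144},{"gripper":0,"translation":[-0.0043,-0.0091,0],"roll":0.144},{"gripper":0,"translation":[-0.0043,-0.0091,0],"roll":0.144},{"gripper":0,"translation":[-0.0043,-0.0091,-0.01],"roll":0.144},{"gripper":0,"translation":[-0.0043,-0.0091,-0.02],"roll":0.144},{"gripper":0,"translation":[-0.0043,-0.0091,-0.02],"roll":0.144},{"gripper":0,"translation":[-0.0043,-0.0091,-0.02],"roll":0.144}]' >/dev/null
python3 -m pendant '[{"gripper":0,"translation":[0,0,0],"roll":0.145},{"gripper":0,"translation":[0,0,0],"roll":0.145},{"gripper":0,"translation":[0,0,0],"roll":0},{"gripper":0,"translation":[0,0,0],"roll":0}]'
python3 - <<'E'
from h import *
o=readout.get_obs(); np.savez("w4.npz",pos=o["tcp_pos"],q=o["eef_rot"]); q=R.from_quat(o["eef_rot"]).as_matrix(); print("yaw",np.arctan2(q[1,0],q[0,0]),o["joints"])
b=optics.grab_frame("wrist"); cv2.imwrite("pics/w4.png",b)
cv2.imwrite("pics/w4b.png",cv2.resize(b,(800,600),interpolation=cv2.INTER_CUBIC))
E
```

```text
t: 6.4
tcp_pos: [0.4537, -0.3545, 0.165]
eef_rot: [-0.073, 0.997, 0.0, -0.0]
wrist_force: [0.1, -0.9, 0.3]
width: 0.5
grip_force: 0.0
yaw -2.996374995526261 [-6.63322594e-01  3.88567941e-01  3.74094635e-02  1.22002415e+00
  4.81155826e-06 -8.08540216e-01]
```

View pics/w4b.png

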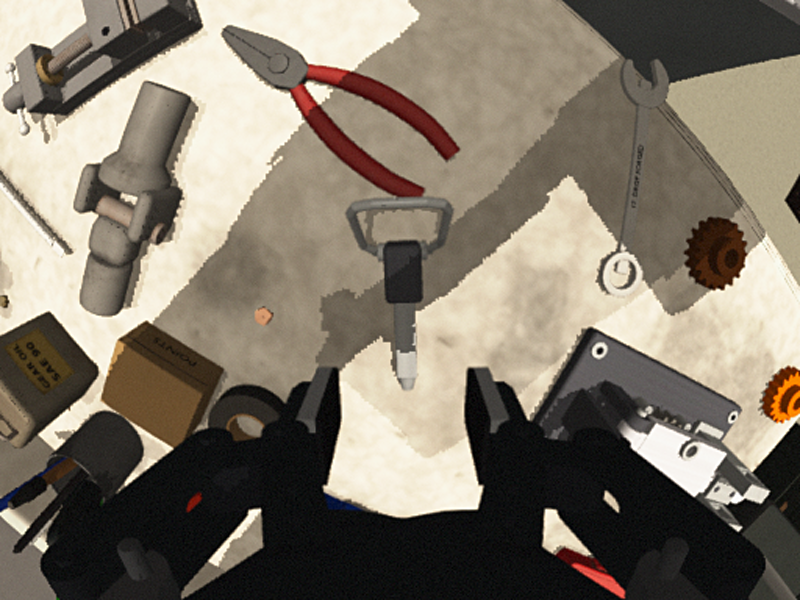

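The pin lies straight: head rear edge at (404,241), shoulder at (404,302), tip at (407,388), loop end at (400,203).

```bash
python3 - <<'E'
from h import *
w=np.load("w4.npz"); pos,q=w["pos"],w["q"]; f=.64
W=lambda p:((p[0]+.5)*f-.5,(p[1]+.5)*f-.5)
P=[wplane(W(p),z,pos,q) for p,z in [((403.5,241),.024),((404,303),.024),((407,388),.015),((400,203),.097)]]
print(np.round(P,4)); d=P[2]-P[0]; print("yaw",np.arctan2(d[1],d[0]), np.arctan2(*(P[1]-P[0])[1::-1]),np.linalg.norm(d[:2]),np.linalg.norm(P[1]-P[0]))
u=d[:2]/np.linalg.norm(d[:2]); print("head centre",P[0][:2]+.024*u,P[1][:2]-.014*u,P[2][:2]-.08*u)
E
```

```text
[[ 0.4263 -0.3583  0.024 ]
 [ 0.4656 -0.3522  0.024 ]
 [ 0.5295 -0.3405  0.015 ]
 [ 0.398  -0.3643  0.097 ]]
yaw 0.17077170324006055 0.15494726684958682 0.10465530806491878 0.039738576130876516
head centre [ 0.44998487 -0.35424638] [ 0.45180012 -0.35457144] [ 0.45063064 -0.35413502]
```

```bash
python3 -m pendant '[{"gripper":0,"translation":[-0.002,0,-0.02],"roll":0.02},{"gripper":0,"translation":[0,0,-0.02],"roll":0},{"gripper":0,"translation":[0,0,-0.02],"roll":0},{"gripper":0,"translation":[0,0,-0.02],"roll":0},{"gripper":0,"translation":[0,0,-0.02],"roll":0},{"gripper":0,"translation":[0,0,-0.02],"roll":0},{"gripper":0,"translation":[0,0,-0.02],"roll":0},{"gripper":0,"translation":[0,0,-0.01],"roll":0},{"gripper":0,"translation":[0,0,-0.008],"roll":0},{"gripper":0,"translation":[0,0,-0.004],"roll":0},{"gripper":0,"translation":[0,0,0],"roll":0},{"gripper":0,"translation":[0,0,0],"roll":0}]' 60
python3 -m pendant '[{"gripper":1,"translation":[0,0,0],"roll":0},{"gripper":1,"translation":[0,0,0],"roll":0},{"gripper":1,"translation":[0,0,0],"roll":0},{"gripper":1,"translation":[0,0,0],"roll":0},{"gripper":1,"translation":[0,0,0],"roll":0},{"gripper":1,"translation":[0,0,0.01],"roll":0},{"gripper":1,"translation":[0,0,0.02],"roll":0},{"gripper":1,"translation":[0,0,0.02],"roll":0},{"gripper":1,"translation":[0,0,0.02],"roll":0},{"gripper":1,"translation":[0,0,0.01],"roll":0},{"gripper":1,"translation":[0,0,0],"roll":0}]'
```

```text
t: 7.65
tcp_pos: [0.4522, -0.3549, 0.0039]
eef_rot: [-0.085, 0.996, -0.0, 0.0]
wrist_force: [-0.3, 0.4, 1.2]
width: 0.5
grip_force: 0.0
t: 8.75
tcp_pos: [0.4526, -0.3552, 0.0849]
eef_rot: [-0.085, 0.996, -0.001, 0.001]
wrist_force: [-0.1, -1.3, -2.1]
width: 0.265
grip_force: 59.0
```

```bash
python3 -m pendant '[{"gripper":1,"translation":[0,0,0.015],"roll":0},{"gripper":1,"translation":[0,0,0.02],"roll":0},{"gripper":1,"translation":[0,0,0.02],"roll":0},{"gripper":1,"translation":[0,0.0109,0.01],"roll":-0.01},{"gripper":1,"translation":[0,0.0218,0],"roll":-0.04},{"gripper":1,"translation":[0,0.0218,0],"roll":-0.04},{"gripper":1,"translation":[0,0.0218,0],"roll":-0.04},{"gripper":1,"translation":[0,0.0218,0],"roll":-0.04},{"gripper":1,"translation":[0,0.0218,0],"roll":-0.04},{"gripper":1,"translation":[0,0.0218,0],"roll":-0.04},{"gripper":1,"translation":[0,0.0218,0],"roll":-0.04},{"gripper":1,"translation":[0,0.0218,0],"roll":-0.04},{"gripper":1,"translation":[0,0.0218,0],"roll":-0.04},{"gripper":1,"translation":[0,0.0218,0],"roll":-0.04},{"gripper":1,"translation":[0,0.0218,0],"roll":-0.04},{"gripper":1,"translation":[0.002,0.0218,0],"roll":0},{"gripper":1,"translation":[0,0.0218,0],"roll":0},{"gripper":1,"translation":[0,0.0109,0],"roll":0},{"gripper":1,"translation":[0,0,0],"roll":0},{"gripper":1,"translation":[0,0,0],"roll":0}]'
python3 -m pendant '[{"gripper":1,"translation":[0,0,-0.01],"roll":0},{"gripper":1,"translation":[0,0,-0.02],"roll":0},{"gripper":1,"translation":[0,0,-0.02],"roll":0},{"gripper":1,"translation":[0,0,-0.02],"roll":0},{"gripper":1,"translation":[0,0,0],"roll":0},{"gripper":1,"translation":[0,0,0],"roll":0},{"gripper":1,"translation":[0,0,0],"roll":0}]'
python3 - <<'E'
from h import *
o=readout.get_obs(); np.savez("w5.npz",pos=o["tcp_pos"],q=o["eef_rot"]); q=R.from_quat(o["eef_rot"]).as_matrix(); print("yaw",np.arctan2(q[1,0],q[0,0])+np.pi,o["tcp_pos"],o["joints"])
b=optics.grab_frame("wrist");a=optics.grab_frame("side");s=optics.grab_frame("scene")
for n,x in(("w5",b),("side5",a),("scene5",s)): cv2.imwrite(f"pics/{n}.png",x)
im=np.zeros((600,800,3),np.uint8)
im[:,:400]=cv2.resize(a[170:260,130:190],(400,600),interpolation=cv2.INTER_CUBIC)
im[:300,400:]=cv2.resize(b,(400,300),interpolation=cv2.INTER_AREA)
im[300:,400:]=cv2.resize(s[125:200,220:320],(400,300),interpolation=cv2.INTER_CUBIC);cv2.imwrite("pics/p5.png",im)
E
```

```text
t: 10.75
tcp_pos: [0.4536, -0.0496, 0.148]
eef_rot: [0.139, 0.99, -0.0, -0.0]
wrist_force: [0.2, -0.8, -1.9]
width: 0.273
grip_force: 59.1
t: 11.45
tcp_pos: [0.4543, -0.0498, 0.0791]
eef_rot: [0.14, 0.99, -0.0, 0.001]
wrist_force: [0.5, -0.4, -0.6]
width: 0.267
grip_force: 59.1
yaw 6.002932790291274 [ 0.45433107 -0.0497649   0.07908663] [-1.09067247e-01  2.13533224e-01 -4.33629139e-01  9.22559440e-01
 -4.67277641e-05  1.71185172e-01]
```

View pics/p5.png

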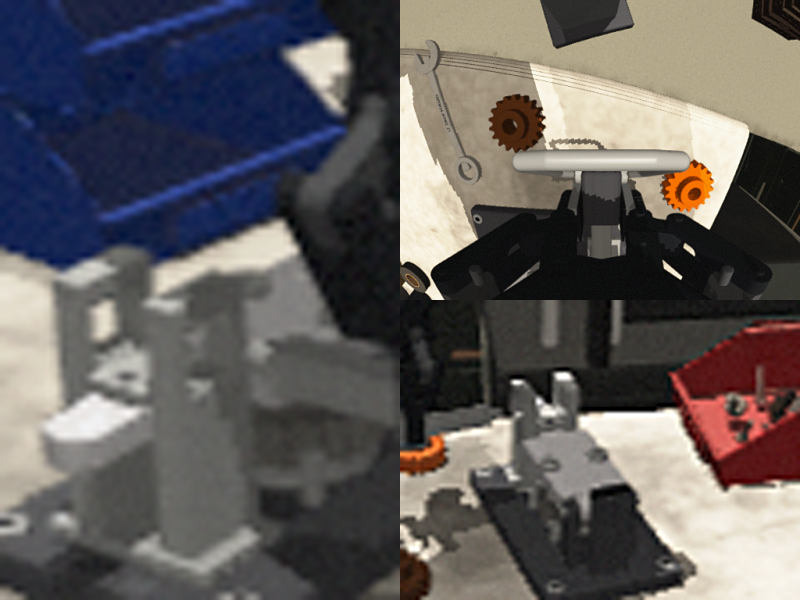

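```bash
python3 - <<'E'
from h import *
o=np.load("w5.npz"); pos=o["pos"]; 
u=np.array([np.cos(-.2803),np.sin(-.2803),0]); c=pos+[0,0,.0082]-.002*u
C=lambda P:((proj("side",P)-[130,170])*400/60).round(0).tolist()
n=np.array([-u[1],u[0],0])
for nm,P in (("head",c),("shoulder top",c+.014*u+[0,0,.012]),("shoulder bot",c+.014*u-[0,0,.012]),("tip",c+.08*u),("taperstart top",c+.068*u+[0,0,.007])): print(nm,P.round(4),C(P))
for y in (-.285,):
  p=(.5485,-.1427,y)
  def J(x,y,z): c,s=np.cos(p[2]),np.sin(p[2]); return np.array([p[0]+c*x-s*y,p[1]+s*x+c*y,z])
  for dy in(-.009,0,.009):
    for dz in (-.009,.009): print("hole",C(J(-.024,.0658+dy,.0855+dz)))
  for q in [(-.024,.0508,.1035),(-.024,.0808,.1035),(-.012,.0808,.1035),(.024,.0808,.1035),(.012,.0808,.1035),(.0105,.108,.070),(-.0105,.108,.07)]: print(q,C(J(*q)))
  print("yaw fix; required perpendicular shift at mouth:", (J(-.024,.0658,.0855)-c)@n, (J(-.024,.0658,.0855)-c)@u)
E
```

```text
head [ 0.4524 -0.0492  0.0873] [[472.0, 417.0]]
shoulder top [ 0.4659 -0.0531  0.0993] [[430.0, 368.0]]
shoulder bot [ 0.4659 -0.0531  0.0753] [[433.0, 444.0]]
tip [ 0.5293 -0.0713  0.0873] [[248.0, 354.0]]
taperstart top [ 0.5178 -0.068   0.0943] [[279.0, 342.0]]
hole [[227.0, 368.0]]
hole [[223.0, 314.0]]
hole [[206.0, 380.0]]
hole [[203.0, 325.0]]
hole [[186.0, 391.0]]
hole [[182.0, 336.0]]
(-0.024, 0.0508, 0.1035) [[235.0, 279.0]]
(-0.024, 0.0808, 0.1035) [[165.0, 315.0]]
(-0.012, 0.0808, 0.1035) [[134.0, 306.0]]
(0.024, 0.0808, 0.1035) [[42.0, 280.0]]
(0.012, 0.0808, 0.1035) [[72.0, 288.0]]
(0.0105, 0.108, 0.07) [[18.0, 427.0]]
(-0.0105, 0.108, 0.07) [[72.0, 445.0]]
yaw fix; required perpendicular shift at mouth: 0.0026552649372546993 0.09451321096405388
```

```bash
python3 - <<'E'
from h import *
im=np.zeros((600,800,3),np.uint8)
for i,n in enumerate(("side3","side5")):
    a=cv2.imread(f"pics/{n}.png")[195:270,130:180]; im[:,i*400:(i+1)*400]=cv2.resize(a,(400,600),interpolation=cv2.INTER_CUBIC)
p=(.5485,-.1427,-.285)
def J(x,y,z): c,s=np.cos(p[2]),np.sin(p[2]); return np.array([p[0]+c*x-s*y,p[1]+s*x+c*y,z])
C=lambda P:((proj("side",P)+.5-[130,195])*8).round().astype(np.int32)
for Q in ([J(-.024,.0658+a*.009,.0855+b*.009) for a,b in((-1,-1),(1,-1),(1,1),(-1,1))],[J(-.024,.0508,.1035),J(-.024,.0808,.1035),J(-.012,.0808,.1035),J(-.012,.0508,.1035)],[J(-.057,-.09,.016),J(-.057,.0957,.016),J(.057,.0957,.016)]):
    cv2.polylines(im[:,:400],[C(np.array(Q))],False,(0,0,255),1)
cv2.imwrite("pics/p6.png",im)
E
```

```text
(no output)
```

View pics/p6.png

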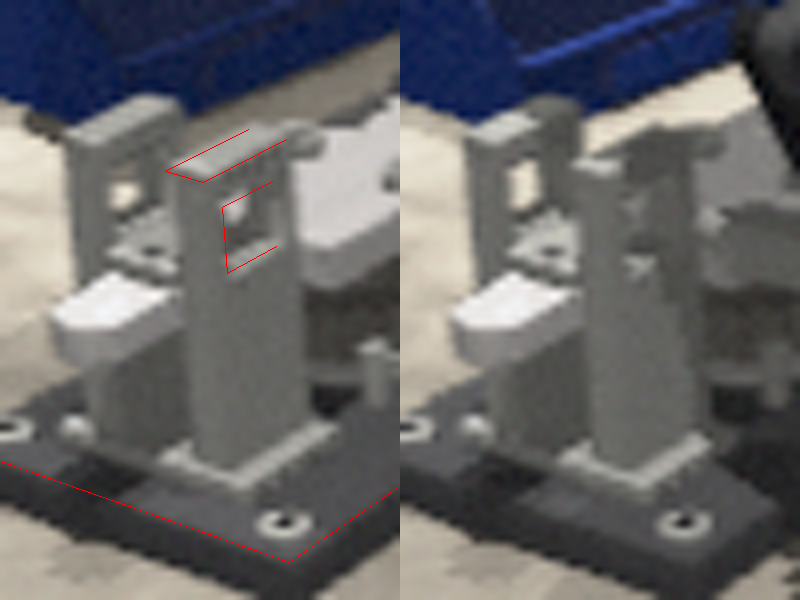

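Overlay and pin agree to about 2 mm. The tip taper tolerates 5 mm, so I go in slowly and watch the forces.

```bash
python3 -m pendant '[{"gripper":1,"translation":[0.0003,0.001,-0.0015],"roll":0},{"gripper":1,"translation":[0.0077,-0.0022,0],"roll":0},{"gripper":1,"translation":[0.0077,-0.0022,0],"roll":0},{"gripper":1,"translation":[0.0077,-0.0022,0],"roll":0},{"gripper":1,"translation":[0,0,0],"roll":0}]'
python3 -m pendant '[{"gripper":1,"translation":[0.0058,-0.0017,0],"roll":0},{"gripper":1,"translation":[0.0058,-0.0017,0],"roll":0},{"gripper":1,"translation":[0,0,0],"roll":0},{"gripper":1,"translation":[0,0,0],"roll":0}]'
```

```text
t: 12.1
tcp_pos: [0.4785, -0.0554, 0.0768]
eef_rot: [0.14, 0.99, -0.0, 0.0]
wrist_force: [0.0, 0.8, -2.3]
width: 0.266
grip_force: 59.1
t: 12.5
tcp_pos: [0.4888, -0.0584, 0.0767]
eef_rot: [0.139, 0.99, 0.0, -0.0]
wrist_force: [0.1, -1.1, -2.2]
width: 0.263
grip_force: 59.1
```

```bash
python3 -m pendant '[{"gripper":1,"translation":[0.0058,-0.0017,0],"roll":0},{"gripper":1,"translation":[0.0058,-0.0017,0],"roll":0},{"gripper":1,"translation":[0.0058,-0.0017,0],"roll":0},{"gripper":1,"translation":[0.0058,-0.0017,0],"roll":0},{"gripper":1,"translation":[0.0058,-0.0017,0],"roll":0},{"gripper":1,"translation":[0,0,0],"roll":0},{"gripper":1,"translation":[0,0,0],"roll":0}]'
python3 -m pendant '[{"gripper":1,"translation":[0.0029,-0.0008,0],"roll":0},{"gripper":1,"translation":[0.0029,-0.0008,0],"roll":0},{"gripper":1,"translation":[0.0019,-0.0006,0],"roll":0},{"gripper":1,"translation":[0.0019,-0.0006,0],"roll":0},{"gripper":1,"translation":[0,0,0],"roll":0}]'
```

```text
t: 13.2
tcp_pos: [0.5178, -0.0669, 0.0767]
eef_rot: [0.139, 0.99, 0.0, -0.0]
wrist_force: [-0.5, 0.1, -2.2]
width: 0.268
grip_force: 59.1
t: 13.7
tcp_pos: [0.5277, -0.0698, 0.0768]
eef_rot: [0.139, 0.99, -0.0, 0.0]
wrist_force: [0.5, -0.6, -2.0]
width: 0.264
grip_force: 59.1
```

```bash
python3 -m pendant '[{"gripper":1,"translation":[0.0019,-0.0006,0],"roll":0},{"gripper":1,"translation":[0.0019,-0.0006,0],"roll":0},{"gripper":1,"translation":[0,0,0],"roll":0}]'
python3 -m pendant '[{"gripper":1,"translation":[0.0014,-0.0004,0],"roll":0},{"gripper":1,"translation":[0,0,0],"roll":0}]'
python3 -m pendant '[{"gripper":1,"translation":[0.0014,-0.0004,0],"roll":0},{"gripper":1,"translation":[0,0,0],"roll":0}]'
```

```text
t: 14.0
tcp_pos: [0.5303, -0.0707, 0.0765]
eef_rot: [0.139, 0.99, 0.0, -0.001]
wrist_force: [-6.5, 2.2, 0.3]
width: 0.262
grip_force: 59.4
t: 14.2
tcp_pos: [0.5303, -0.0707, 0.0761]
eef_rot: [0.139, 0.99, 0.0, -0.002]
wrist_force: [-13.8, 4.9, 4.0]
width: 0.265
grip_force: 59.9
t: 14.4
tcp_pos: [0.5304, -0.0707, 0.0758]
eef_rot: [0.139, 0.99, 0.001, -0.004]
wrist_force: [-21.9, 7.5, 8.3]
width: 0.269
grip_force: 60.5
```

The pin is home: it stopped firmly where expected. Now I ease off, release and rise.

```bash
python3 -m pendant '[{"gripper":1,"translation":[-0.0019,0.0006,0],"roll":0},{"gripper":1,"translation":[0,0,0],"roll":0},{"gripper":0.1,"translation":[0,0,0],"roll":0},{"gripper":0,"translation":[0,0,0],"roll":0},{"gripper":0,"translation":[0,0,0],"roll":0},{"gripper":0,"translation":[0,0,0],"roll":0}]'
python3 -m pendant '[{"gripper":0,"translation":[0,0,0.01],"roll":0},{"gripper":0,"translation":[0,0,0.015],"roll":0},{"gripper":0,"translation":[0,0,0.02],"roll":0},{"gripper":0,"translation":[0,0,0.025],"roll":0},{"gripper":0,"translation":[0,0,0.025],"roll":0},{"gripper":0,"translation":[0,0,0.025],"roll":0},{"gripper":0,"translation":[0,0,0.02],"roll":0},{"gripper":0,"translation":[0,0,0.02],"roll":0},{"gripper":0,"translation":[0,0,0.01],"roll":0},{"gripper":1,"translation":[-0.015,0.0043,0],"roll":0},{"gripper":1,"translation":[-0.02,0.0058,0],"roll":0},{"gripper":1,"translation":[-0.02,0.0058,0],"roll":0},{"gripper":1,"translation":[-0.02,0.0058,0],"roll":0},{"gripper":1,"translation":[-0.02,0.0058,0],"roll":0},{"gripper":1,"translation":[0,0,0],"roll":0},{"gripper":1,"translation":[0,0,0],"roll":0}]'
python3 - <<'E'
from h import *
o=readout.get_obs(); np.savez("w7.npz",pos=o["tcp_pos"],q=o["eef_rot"]); print(o["joints"])
b=optics.grab_frame("wrist");a=optics.grab_frame("side");s=optics.grab_frame("scene")
for n,x in(("w7",b),("side7",a),("scene7",s)): cv2.imwrite(f"pics/{n}.png",x)
E
```

```text
t: 15.0
tcp_pos: [0.5324, -0.0712, 0.077]
eef_rot: [0.139, 0.99, -0.0, 0.0]
wrist_force: [-0.3, 0.1, 0.2]
width: 0.503
grip_force: 0.0
t: 16.6
tcp_pos: [0.4373, -0.0437, 0.2471]
eef_rot: [0.139, 0.99, 0.0, 0.0]
wrist_force: [0.1, -0.2, -0.2]
width: 0.0
grip_force: 0.0
[-9.94783995e-02  8.52068915e-02 -1.45501345e-01  1.33935446e+00
 -2.27986873e-05  1.80171851e-01]
```

```bash
python3 -m pendant '[{"gripper":1,"translation":[0,0,-0.02],"roll":0},{"gripper":1,"translation":[0,0,-0.025],"roll":0},{"gripper":1,"translation":[0,0,-0.025],"roll":0},{"gripper":1,"translation":[0,0,-0.02],"roll":0},{"gripper":1,"translation":[0,0,-0.01],"roll":0},{"gripper":1,"translation":[0.0096,-0.0028,0],"roll":0},{"gripper":1,"translation":[0.0096,-0.0028,0],"roll":0},{"gripper":1,"translation":[0.0096,-0.0028,0],"roll":0},{"gripper":1,"translation":[0.0096,-0.0028,0],"roll":0},{"gripper":1,"translation":[0.0096,-0.0028,0],"roll":0}]'
python3 -m pendant '[{"gripper":1,"translation":[0.0096,-0.0028,0],"roll":0},{"gripper":1,"translation":[0.0096,-0.0028,0],"roll":0},{"gripper":1,"translation":[0.0096,-0.0028,0],"roll":0},{"gripper":1,"translation":[0.0096,-0.0028,0],"roll":0},{"gripper":1,"translation":[0.0096,-0.0028,0],"roll":0},{"gripper":1,"translation":[0,0,0],"roll":0},{"gripper":1,"translation":[0,0,0],"roll":0},{"gripper":1,"translation":[0,0,0],"roll":0}]'
python3 -m pendant '[{"gripper":1,"translation":[-0.0096,0.0028,0],"roll":0},{"gripper":1,"translation":[-0.0192,0.0056,0.01],"roll":0},{"gripper":1,"translation":[-0.0192,0.0056,0.02],"roll":0},{"gripper":1,"translation":[-0.0192,0.0056,0.03],"roll":0},{"gripper":1,"translation":[-0.0192,0.0056,0.03],"roll":0},{"gripper":1,"translation":[0,0,0],"roll":0},{"gripper":1,"translation":[0,0,0],"roll":0},{"gripper":1,"translation":[0,0,0],"roll":0}]'
python3 - <<'E'
from h import *
o=readout.get_obs()
b=optics.grab_frame("wrist");a=optics.grab_frame("side");s=optics.grab_frame("scene")
for n,x in(("w8",b),("side8",a),("scene8",s)): cv2.imwrite(f"pics/{n}.png",x)
im=np.zeros((600,800,3),np.uint8)
im[:450,:400]=cv2.resize(a[170:260,120:200],(400,450),interpolation=cv2.INTER_CUBIC)
im[450:,:200]=cv2.resize(cv2.imread("pics/side7.png")[170:245,110:210],(200,150),interpolation=cv2.INTER_CUBIC)
im[:300,400:]=cv2.resize(b,(400,300),interpolation=cv2.INTER_AREA)
im[300:,400:]=cv2.resize(s[130:220,220:340],(400,300),interpolation=cv2.INTER_CUBIC);cv2.imwrite("pics/p8.png",im)
E
```

```text
t: 17.75
tcp_pos: [0.4864, -0.058, 0.1472]
eef_rot: [0.139, 0.99, 0.0, 0.0]
wrist_force: [0.0, 0.8, -0.3]
width: 0.0
grip_force: 0.0
t: 18.55
tcp_pos: [0.5328, -0.0715, 0.1468]
eef_rot: [0.139, 0.99, -0.0, -0.0]
wrist_force: [-0.6, 0.4, 0.2]
width: 0.0
grip_force: 0.0
t: 19.35
tcp_pos: [0.4463, -0.0464, 0.2361]
eef_rot: [0.139, 0.99, -0.0, -0.0]
wrist_force: [0.2, -0.7, -0.7]
width: -0.0
grip_force: 0.0
```

View pics/p8.png

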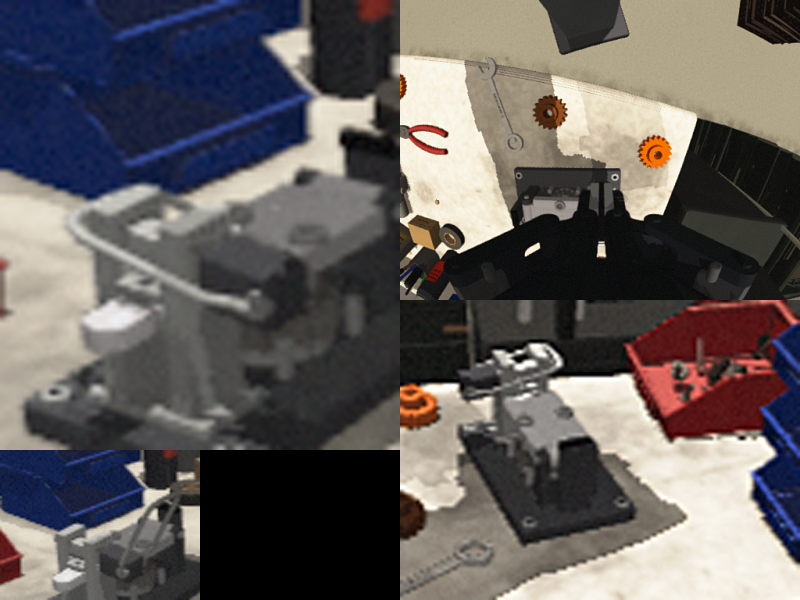

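The loop has swung over the clevis. In the side crop its pivot is at (262,298) and its near end corner at about (75,222). I'll check the angle numerically.

```bash
python3 - <<'E'
from h import *
p=(.5485,-.1427,-.283)
def J(x,y,z): c,s=np.cos(p[2]),np.sin(p[2]); return np.array([p[0]+c*x-s*y,p[1]+s*x+c*y,z])
Cs=lambda P:((proj("side",P)[0]-[120,170])*5).round().tolist()
Cc=lambda P:((proj("scene",P)[0]-[220,130])*[400/120,300/90]+[400,300]).round().tolist()
for b in (0,.07,.15,.3):
  for y in (.064+.0235,.064-.0235):
    piv=J(-.056,y,.0845); e=J(-.056+.092*np.cos(b),y,.0845+.092*np.sin(b)); print(b,round(y,3),"side",Cs(piv),Cs(e),"scene",Cc(piv),Cc(e))
for x in(.04,): print("tip",Cs(J(x,.064,.0845)),"cheek top +x",Cs(J(.024,.079,.1035)),Cs(J(.024,.049,.1035)))
E
```

```text
0 0.087 side [231.0, 306.0] [51.0, 253.0] scene [459.0, 368.0] [547.0, 353.0]
0 0.041 side [309.0, 261.0] [134.0, 212.0] scene [475.0, 392.0] [565.0, 375.0]
0.07 0.087 side [231.0, 306.0] [50.0, 239.0] scene [459.0, 368.0] [547.0, 347.0]
0.07 0.041 side [309.0, 261.0] [133.0, 198.0] scene [475.0, 392.0] [565.0, 370.0]
0.15 0.087 side [231.0, 306.0] [50.0, 222.0] scene [459.0, 368.0] [547.0, 341.0]
0.15 0.041 side [309.0, 261.0] [133.0, 183.0] scene [475.0, 392.0] [565.0, 363.0]
0.3 0.087 side [231.0, 306.0] [52.0, 193.0] scene [459.0, 368.0] [544.0, 329.0]
0.3 0.041 side [309.0, 261.0] [136.0, 154.0] scene [475.0, 392.0] [562.0, 351.0]
tip [86.0, 230.0] cheek top +x [85.0, 208.0] [138.0, 183.0]
```

```bash
python3 - <<'E'
from h import *
p=(.5485,-.1427,-.283)
def J(x,y,z): c,s=np.cos(p[2]),np.sin(p[2]); return np.array([p[0]+c*x-s*y,p[1]+s*x+c*y,z])
Cs=lambda P:((proj("side",P)[0]-[120,170])*5).round().tolist()
for x in (-.024,-.062):
  for y in (.076,.052):
    for z in (.0735,.0975): print("head",x,y,z,Cs(J(x,y,z)))
print("cheek",Cs(J(-.024,.079,.1035)),Cs(J(-.024,.049,.1035)),Cs(J(-.012,.079,.1035)))
a=cv2.cvtColor(cv2.imread("pics/side8.png"),cv2.COLOR_BGR2GRAY)
print("cols",list(range(132,184)))
for v in range(206,234): print(v,' '.join(f"{x:3d}" for x in a[v,132:184]))
E
```

```text
head -0.024 0.076 0.0735 [188.0, 301.0]
head -0.024 0.076 0.0975 [184.0, 246.0]
head -0.024 0.052 0.0735 [229.0, 279.0]
head -0.024 0.052 0.0975 [225.0, 224.0]
head -0.062 0.076 0.0735 [264.0, 324.0]
head -0.062 0.076 0.0975 [261.0, 268.0]
head -0.062 0.052 0.0735 [304.0, 300.0]
head -0.062 0.052 0.0975 [301.0, 245.0]
cheek [178.0, 235.0] [229.0, 208.0] [154.0, 228.0]
cols [132, 133, 134, 135, 136, 137, 138, 139, 140, 141, 142, 143, 144, 145, 146, 147, 148, 149, 150, 151, 152, 153, 154, 155, 156, 157, 158, 159, 160, 161, 162, 163, 164, 165, 166, 167, 168, 169, 170, 171, 172, 173, 174, 175, 176, 177, 178, 179, 180, 181, 182, 183]
206  32  27  32  34  36  38  30  35  38  39  32  35  36  37  31  46  64  55  34  29  27  25  36  34  37  33  33  29  32  57 102 155 181 190 201 210 213 216 215 213 213 214 216 204 187 185 135  48  49  70 104 129
207  33  28  37  39  35  37  37  38  33  36  33  45  75 105 145 189 190 174 147 123  42  31  30  30  24  41  47  54 115 170 177 193 198 208 212 214 214 216 216 218 221 220 207 162 133 131 121 109 106 118 122 124
208 142 100  41  37  35  35  35  33  35
[... 4772 characters left out ...]
 165 127  81  87  79  73  60  34  32  36  38  29  38  52  63  51
231 190 187 182 184 190 194 180 150 189 222 228 215 193 197 186 163 121 108 118 157 136  98 104 102  99  98  97  96  85  65  60  64  79  87 106 139 156 142  81  78  80  76  63  42  29  37  35  34  37  47  54  52
232 187 180 182 179 169 166 218 227 228 228 227 228 235 231 216 191 191 170 110 106 119 101 101 101 100  97  97  90  78  74  66  58  45  51  56  76  95  95  88  80  80  70  55  34  37  31  32  38  33  43  58  61
233 184 184 189 186 196 221 227 227 228 230 235 236 235 234 226 212 176 112 110 103 107  93  99 100 100  98  98  91  76  71  74  71  68  69  58  48  53  66  80  82  75  51  40  31  32  34  37  52  57  54  59  59
```

The loop reads about 0.15 rad above level. That fits it resting on the tip of the pin, which sags slightly head-down in the hole's play. The shoulder is at the clevis face and the leaf is shut, so I hand in.

```bash
python3 -c "
from rig import job; print(job.hand_in())"
```

```text
the job is handed in; nothing more can be done
None
```

The job is handed in: the leaf is shut over the gear, the pin is pushed in until its head stopped against the clevis, and its loop is swung over the clevis onto the tip; the camera readings support this, but no result came back.

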